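# Release the cover of a seed meter by its hidden finger notch

### The arm

A 6-joint arm with a two-finger parallel gripper is mounted at the origin on the work surface. World frame = base frame: x ahead of the robot, y to its left, z up, the work surface at z = 0. Lengths are in m, angles in rad, forces in N, time in s.
With the tool pointing down it reaches from about 0.35 to 0.725 m from the base axis. Payload 4.3 kg.
Tool frame: the origin (TCP) lies midway between the tips of the shut fingers; the grasp point (between the pads) lies 19 mm behind it; z points along the fingers, y is the line along which they close (so a half turn about z gives the same grasp; the last joint's range is limited). The gripper opens to 85 mm and grips with 20 to 120 N. Pads are 22 mm wide; open, the fingers measure 114 mm over their backs; the gripper's body (76 mm by 85 mm) begins 54 mm behind the grasp point. The pads swing forward as they close: fully open they stand 13 mm farther back than shut.
Start: joints at [-1.337, 0.377, 0.081, 1.274, 0, 1.46], TCP at [0.194, -0.541, 0.231] pointing down, gripper open.
Joint ranges: [-2.72, 2.72], [-0.84, 1.66], [-1.02, 1.22], [-1.77, 2.12], [-1.37, 1.28], [-3.14, 3.14]. Speed limits (rad/s): [2.57, 2.57, 3.14, 3.14, 3.14, 3.14].

### API

Orientations are given as [roll, pitch, yaw] about the fixed x, y, z axes, in that order (R = Rz(yaw) Ry(pitch) Rx(roll)).
In Python, from workcell import bot, viewer gives the robot as it stands.
- The arm moves only by the tool move_arm, never from a script. Its argument "series" is a list that holds one entry, the list of rows, each a list of 7 numbers: the shift along the world's x, y, z in m, then the turn, a rotation vector about the world's x, y, z in degrees, then the closure in counts, from 0 (fully open) to 255 (shut). A call has 1 to 20 rows; each row shifts and turns the commanded pose from where the row before left it; what a row does not reach is not made up. A row lasts 1/12 s, in which the tool goes at most 41.7 mm and 7.16 degrees, less where a joint would pass 70% of its speed; a pose out of reach is approached as far as the arm can. A call is refused whole if a number of a shift passes 0.0417 or a number of a turn 7.16, either way. A call with a gripper value outside its range is refused whole. The fingers move at their own pace and stop on an object; "grip_force" is the grip in N (left out, the last holds). Time passes only in rows, so rows that do not move let the fingers close. It gives the time, the measured TCP pose, the force, the opening and the grip force at its end, in the units of the state.
- bot.state(): the state, without advancing time (a new reading comes with each control period).
- viewer.read_camera(name): name is "scene" or "top"; returns (picture, depth): 400x640x3 uint8, red, green, blue; 400x640 float32, m along the optical axis (not along the pixel's ray), 0 where there is no reading.
- viewer.calibration(name): a dict with "intrinsics" (3x3 intrinsics, pixels), "pose" (4x4, takes a point from camera to world coordinates). Camera axes: x right, y down, z forward; pixel columns grow to the right and rows downward; lengths in m; the calibration is good to about 2 mm. A picture is of the moment at which its call begins. calibration takes no time and is no camera call.
- bot.finish_job(): hands the job in; it is judged then, once.
The state is a dict: "time_s": time; "joints": joint angles; "joint_velocities": joint speeds; "tau": joint torques, N m; "tool_pos": TCP position; "eef_rot": TCP orientation; "force": force on the tool from outside, world axes, zero at the start; "ft_torque": the same for the moment, N m; "width": finger opening in m; "grasp_force": force on a finger pad.
Only numpy, scipy, OpenCV 4.12 (cv2) and the standard library are available. Lean on these libraries where they do the work, as an engineer would, in place of code of your own. Each camera call takes 0.05 s, during which the arm holds its last target. There are 200 camera calls.

### The job

Release the round cover of the seed meter: run a fingertip along the outside of the cover's rim until you find its one notch, then press in the sprung catch inside the notch until the cover pops up, and move clear. Only touch and press: leave the cover's handle alone, and leave the parts lying round the meter where they are.

Things in the scene. Friction and masses are not known exactly. Their poses are not given: they have to be found in the camera images.
- meter: Seed meter fixed to the bench: round cast-aluminium housing, diameter 224 mm, flat top (the flange) 50 mm above the bench, with only 3 mm high screw heads on it, 103 mm from the axis. Origin at the centre of its underside, z up. Beyond the housing: a gearbox with motor on its -x side, out to 190 mm, 47 mm high; an air spout on +x, out to 160 mm, 44 mm high. Its yaw does not tell where the notch is.
- rim_center (a point): Point on the meter's upright axis, level with the top of the shut cover's rim: 22 mm above the flange. The rim's outer wall is upright, round, 78 mm from this axis, from 2 to 22 mm above the flange. It has ONE notch, its place not given: its middle anywhere round the circle except within 54 degrees of the gearbox side; 48 mm wide along the rim, open at the outside and the top.
- cover: Dark grey plastic cover with its notched rim ring, 156 mm in diameter. Origin on the meter's axis, 52 mm above the bench when shut, 62 mm when popped up. It can only go straight up, by 10 mm. Its frame does not turn with the ring, so it does not tell where the notch is. The ring does not turn under less than about 35 N of push along the rim.
- lift (a joint): Height of the cover above its shut place, m: 0 to 0.001 shut and latched, 0.010 popped up. A spring of about 11 N lifts it as soon as the catch is pressed in by about 4 mm, and it stays up by itself.
- catch (a joint): How far the catch is pressed in, m: 0 free, 0.008 at its stop. The catch closes the notch 8 mm in from the rim's outer wall: a flat upright face 40 mm wide, 3 to 19 mm above the flange. It gives way straight towards the meter's axis. Pressing it free takes 5 to 12 N with the latch's friction; its spring (2 N, 4 N at the stop) pushes it out again when let go.
- handle: The cover's round grip, a mushroom knob 38 mm in diameter in the middle of the cover, standing 31 mm above the cover. Origin at its foot. Not to be touched.
- roller_a: Black rubber metering roller with a bore, 48 mm in diameter, 28 mm high, standing loose beside the meter. Origin at the centre of its underside.
- roller_b: A second rubber roller, the same.
- carton: White and blue carton, 85 x 115 x 38 mm, lying loose beside the meter. Origin at the centre of its underside.
- brush: Loose hand brush, 200 x 42 mm, 20 mm high, lying beside the meter, handle along its own -x. Origin under its middle.

How it is judged:
By the outcome, as a careful person would: the job done as asked, in the order asked, and still so for the second after the job is handed in, with the robot touching nothing.
It also fails if it takes over 72 s, if anything falls off the work surface, if the arm or the gripper's body presses on something with over 40 N, if the wrist force passes 120 N, or if a joint passes its speed limit or range.

## Working session

There is one attempt and no reset: what is moved stays moved. The work goes in short steps, Python scripts to look and compute and a tool call to move; the robot and the scene stay as the last step left them, time stands still between calls to the robot, and variables do not carry over. Pictures are saved under pics/ and viewed, at most 10 in all, crops included, and the job is handed in when it is done.

Besides the shell and the picture viewer there is one more tool, called after "Emit:" as name([rows], argument=value, ...), one row to a line, values as JSON. move_arm: Moves the arm, as the interface text tells. Its arguments: {"type":"object","properties":{"series":{"type":"array"},"grip_force":{"type":"number"}},"required":["series"]}

```bash
ls; mkdir -p pics; cat > h.py <<'E'
import numpy as np, cv2
from workcell import bot, viewer
def grab(n,fn):
    p,d=viewer.read_camera(n); cv2.imwrite('pics/'+fn+'.png',p[:,:,::-1]); np.save('pics/'+fn,d)
    return p,d
def cloud(n,d):
    c=viewer.calibration(n);K=np.array(c['intrinsics']);T=np.array(c['pose'])
    v,u=np.mgrid[0:d.shape[0],0:d.shape[1]]
    P=np.stack([(u-K[0,2])/K[0,0]*d,(v-K[1,2])/K[1,1]*d,d],-1)
    return P@T[:3,:3].T+T[:3,3]
E
python3 - <<'E'
from h import *
for n in('top','scene'):
    p,d=grab(n,n+'0'); np.save('pics/c_'+n,cloud(n,d)); print(viewer.calibration(n))
print(bot.state())
a=cv2.imread('pics/top0.png')
E
```

```text
pics
{'intrinsics': array([[413.26518164,   0.        , 316.12842663],
       [  0.        , 413.26518164, 197.17084803],
       [  0.        ,   0.        ,   1.        ]]), 'pose': array([[ 0.00146494, -0.99722912,  0.07437698,  0.48341598],
       [-0.99994185, -0.00225548, -0.01054603,  0.0432507 ],
       [ 0.01068457, -0.07435721, -0.99717443,  0.89970113],
       [ 0.        ,  0.        ,  0.        ,  1.        ]])}
{'intrinsics': array([[363.44671616,   0.        , 322.70792197],
       [  0.        , 363.44671616, 198.00256616],
       [  0.        ,   0.        ,   1.        ]]), 'pose': array([[-0.84656521,  0.40148801, -0.34947778,  0.83929003],
       [ 0.53219539,  0.62638509, -0.56956982,  0.49666117],
       [-0.00976778, -0.66816846, -0.74394589,  0.70969587],
       [ 0.        ,  0.        ,  0.        ,  1.        ]])}
{'time_s': 0.1, 'joints': array([-1.33730455e+00,  3.77985265e-01,  7.97547701e-02,  1.27437777e+00,
       -4.92637892e-06,  1.46050291e+00]), 'joint_velocities': array([-0.00084018, -0.00055599,  0.00380231,  0.00049643,  0.00089007,
        0.00043633]), 'tau': array([ 1.09789486e-03, -4.64692497e+01,  2.70583230e+01,  1.20245220e-02,
       -1.71252759e-04,  8.14235761e-06]), 'tool_pos': array([ 0.19367801, -0.54078212,  0.23045517]), 'eef_rot': array([-3.13979118e+00, -1.94543183e-04,  3.43785019e-01]), 'force': array([ 0.99027696, -0.15521604, -0.49292365]), 'ft_torque': array([ 4.93893009e-03,  5.21387796e-05, -2.32558219e-03]), 'grasp_force': 0.0, 'width': 0.08562747988778187}
```

View pics/top0.png

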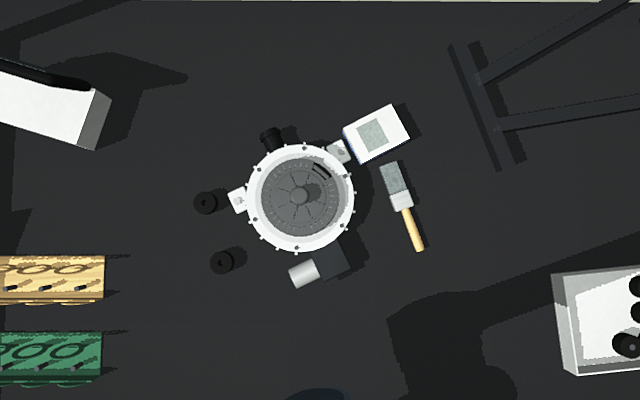

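View pics/scene0.png

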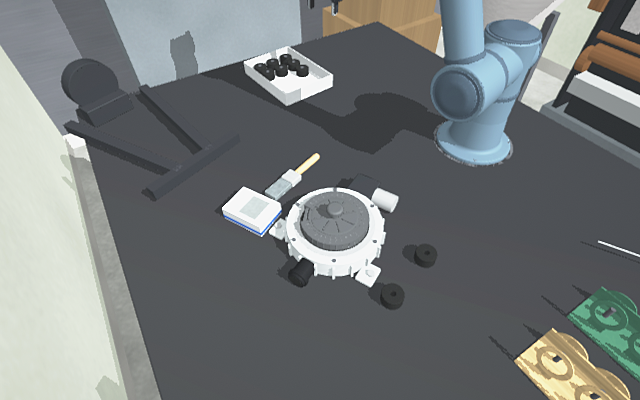

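The top view shows the meter at about (300,197), the gearbox at lower right (325,262), the spout at upper left (270,138) and a dark arc at (322,170). The carton is at (376,133), the brush at (400,205) and the rollers at (205,203) and (222,262). Next I measure the centre and the rim.

```bash
python3 - <<'E'
from h import *
from scipy.optimize import least_squares
for n in('top','scene'):
    P=np.load(f'pics/c_{n}.npy'); 
    if n=='top': 
        m=np.zeros((400,640),bool); m[130:265,235:365]=1
        def at(u,v): return P[v,u]
        for k,(u,v) in dict(handle=(298,196),spout=(268,135),gear=(335,262),motor=(303,273),carton=(376,133),ra=(205,203),rb=(222,262),brush=(400,205),b1=(238,200),b2=(338,150)).items(): print(k,np.round(at(u,v),3))
        # rim top points: z 66..80
        q=P[m]; t=q[(q[:,2]>.045)&(q[:,2]<.056)]
        (c,r)=cv2.minEnclosingCircle(t[:,:2].astype(np.float32)); print('flange',c,r,len(t))
        t=q[(q[:,2]>.066)&(q[:,2]<.08)]
        (c,r)=cv2.minEnclosingCircle(t[:,:2].astype(np.float32)); print('rim',c,r,len(t),np.median(t[:,2]))
        c=np.array(c)
    d=P[...,:2]-c; r=np.hypot(d[...,0],d[...,1]); a=np.degrees(np.arctan2(d[...,1],d[...,0]))%360
    print(n,'ang: median z r68-71,71-74,74-77, 80-95')
    for k in range(0,360,10):
        o=[]
        for lo,hi in((.055,.065),(.066,.07),(.07,.073),(.073,.076),(.082,.095)):
            s=(r>lo)&(r<hi)&(abs((a-k+180)%360-180)<5)&(P[...,2]>.03)&(P[...,2]<.12)
            o.append('%5.1f(%d)'%(1e3*np.median(P[s][:,2]) if s.any() else 0,s.sum()))
        print(k,*o)
a=cv2.imread('pics/top0.png')[125:270,225:370]; b=cv2.imread('pics/scene0.png')[165:290,265:405]
cv2.imwrite('pics/z.png',np.hstack([cv2.resize(a,(400,400),interpolation=2),cv2.resize(b,(400,400),interpolation=2)]))
E
```

```text
handle [0.545 0.07  0.104]
spout [0.677 0.135 0.047]
gear [ 0.414 -0.005  0.047]
motor [0.392 0.061 0.047]
carton [ 0.684 -0.092  0.039]
ra [0.537 0.275 0.001]
rb [0.41  0.236 0.003]
brush [ 0.533 -0.146  0.018]
b1 [0.543 0.201 0.017]
b2 [ 0.653 -0.014  0.009]
flange (0.5480673313140869, 0.05423884093761444) 0.16331596672534943 5131
rim (0.5459726452827454, 0.06717134267091751) 0.07866555452346802 4314 0.07409525792897714
top ang: median z r68-71,71-74,74-77, 80-95
0  73.3(25)  73.1(10)  73.1(13)  72.6(7)  50.6(46)
10  72.9(28)  73.1(11)  73.0(10)  72.9(9)  50.7(46)
20  72.7(24)  72.8(12)  73.0(7)  73.7(9)  51.1(44)
30  73.6(28)  73.7(13)  72.1(9)  72.7(8)  50.6(44)
40  73.1(25)  73.6(12)  73.3(8)  72.4(9)  50.7(46)
50  73.4(26)  73.6(12)  73.2(9)  73.3(9)  51.1(44)
60  73.1(26)  73.5(11)  73.0(9)  73.6(8)  51.1(46)
70  72.2(25)  72.5(11)  72.4(11)  72.1(9)  50.5(46)
80  73.0(28)  72.8(11)  72.3(9)  72.9(10)  51.0(46)
90  73.4(26)  72.6(15)  72.5(6)  73.7(12)  51.3(51)
100  72.5(25)  73.8(11)  73.3(11)  71.9(8)  51.0(46)
110  72.6(27)  73.2(12)  72.6(8)  73.3(10)  50.8(49)
120  73.0(
[... 2422 characters left out ...]
.6(15)  72.5(4)  72.0(7)  73.5(3)   0.0(0)
230  72.8(14)  74.4(4)  71.7(3)  71.8(3)   0.0(0)
240  72.8(13)  73.3(5)  73.3(7)  72.1(5)   0.0(0)
250  72.6(13)  72.2(7)  73.0(4)  73.7(2)  50.7(1)
260  73.0(12)  72.7(6)  72.2(7)  73.1(2)  51.8(1)
270  72.9(13)  71.9(6)  72.1(5)  71.9(6)  51.6(3)
280  73.0(14)  72.9(6)  71.8(4)  72.4(5)  50.4(9)
290  72.3(15)  73.0(8)  73.1(4)  71.9(4)  50.7(13)
300  72.7(15)  73.1(3)  72.5(5)  71.7(9)  50.2(23)
310  71.6(16)  70.4(10)  68.9(3)  51.7(1)  50.1(32)
320  70.9(17)  70.3(5)   0.0(0)  51.0(6)  50.1(24)
330  70.6(12)  69.1(9)  68.9(3)   0.0(0)  51.4(33)
340  73.2(15)  71.7(6)  72.0(6)  72.6(3)  50.1(29)
350  72.5(19)  73.2(9)  72.4(5)  71.7(6)  50.7(32)
```

View pics/z.png

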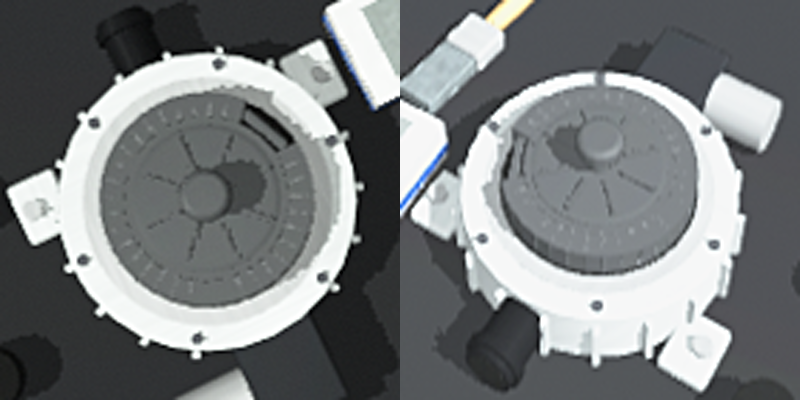

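The notch is clear in both images, with its middle at about 320° world (302–338°). The rim centre is about (0.546, 0.067). I will touch the rim at 270° with the fingers shut and tool x radial, then slide anticlockwise to the notch.

Emit:
move_arm([
  [[0.0176,0.0245,0,0,0,3.5,255],[0.0176,0.0245,0,0,0,3.5,255],[0.0176,0.0245,0,0,0,3.5,255],[0.0176,0.0245,0,0,0,3.5,255],[0.0176,0.0245,0,0,0,3.5,255],[0.0176,0.0245,0,0,0,3.5,255],[0.0176,0.0245,0,0,0,3.5,255],[0.0176,0.0245,0,0,0,3.5,255],[0.0176,0.0245,0,0,0,3.5,255],[0.0176,0.0245,0,0,0,3.5,255],[0.0176,0.0245,0,0,0,3.5,255],[0.0176,0.0245,0,0,0,3.5,255],[0.0176,0.0245,0,0,0,3.5,255],[0.0176,0.0245,0,0,0,3.5,255],[0.0176,0.0245,0,0,0,3.5,255],[0.0176,0.0245,0,0,0,3.5,255],[0.0176,0.0245,0,0,0,3.5,255],[0.0176,0.0245,0,0,0,3.5,255],[0.0176,0.0245,0,0,0,3.5,255],[0.0176,0.0245,0,0,0,3.5,255]],
], grip_force=40)

```text
time_s: 1.77
tool_pos: [0.5462, -0.0499, 0.2309]
eef_rot: [-3.141, -0.0, 1.569]
force: [0.2, -0.9, 0.1]
width: 0.0004
grasp_force: 0.0
```

```bash
python3 - <<'E'
from h import *
p,d=grab('scene','scene1'); s=bot.state(); print(s['time_s'],s['tool_pos'],s['eef_rot'],s['force'],s['width'])
# refine the rim centre with the fixed radius
from scipy.optimize import least_squares
for n in('top','scene'):
    P=np.load(f'pics/c_{n}.npy').reshape(-1,3); q=P[(P[:,2]>.069)&(P[:,2]<.077)&(np.hypot(P[:,0]-.546,P[:,1]-.067)<.084)][:,:2].astype(np.float32)
    h=cv2.convexHull(q)[:,0]
    r=least_squares(lambda c:np.hypot(*(h-c[:2]).T)-c[2],[.546,.067,.078],loss='soft_l1',f_scale=.001); print(n,r.x)
E
```

```text
1.8167 [ 0.54890742 -0.04575124  0.23060019] [ 3.13985739 -0.00408745  1.57504356] [3.70096587 2.9135883  0.98629606] 0.00021047752319432875
top [0.54612606 0.06749999 0.07790417]
scene [0.54830717 0.06980899 0.07842692]
```

Emit:
move_arm([
  [[0,0,-0.035,0,0,0,255],[0,0,-0.035,0,0,0,255],[0,0,-0.035,0,0,0,255],[0,0,-0.035,0,0,0,255],[0,0,-0.02,0,0,0,255],[0,0,-0.012,0,0,0,255],[0,0,0,0,0,0,255],[0,0.01,0,0,0,0,255],[0,0.008,0,0,0,0,255],[0,0.004,0,0,0,0,255],[0,0.002,0,0,0,0,255],[0,0,0,0,0,0,255],[0,0,0,0,0,0,255]],
])

```text
time_s: 2.9
tool_pos: [0.5464, -0.0272, 0.0601]
eef_rot: [3.14, 0.0, 1.566]
force: [0.5, -0.6, -0.3]
width: -0.0
grasp_force: 0.0
```

```bash
python3 - <<'E'
from h import *
p,d=grab('scene','scene2'); s=bot.state(); print(s['time_s'],s['tool_pos'],s['force'])
cv2.imwrite('pics/z2.png',cv2.resize(cv2.imread('pics/scene2.png')[120:300,230:430],None,fx=3,fy=3,interpolation=2))
E
```

```text
2.95 [ 0.54621877 -0.02738465  0.05985468] [-0.03512707 -0.36168387 -0.02715536]
```

View pics/z2.png

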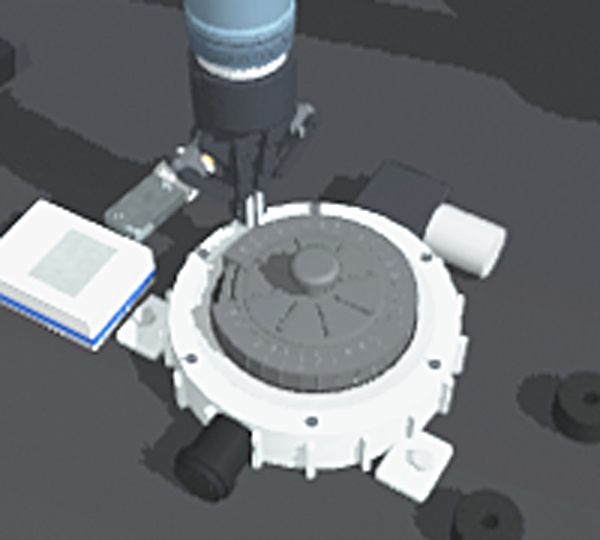

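The shut fingers (crop about (252,210)) stand over the flange just outside the rim, with nothing touched yet. I'll advance gently until contact.

Emit:
move_arm([
  [[0,0.002,-0.001,0,0,0,255],[0,0.002,-0.001,0,0,0,255],[0,0.001,0,0,0,0,255],[0,0.001,0,0,0,0,255],[0,0,0,0,0,0,255]],
])

```text
time_s: 3.37
tool_pos: [0.5457, -0.0212, 0.0572]
eef_rot: [-3.141, -0.0, 1.566]
force: [0.4, -0.1, 0.5]
width: -0.0005
grasp_force: 0.0
```

Emit:
move_arm([
  [[0,0.001,0,0,0,0,255],[0,0.001,0,0,0,0,255],[0,0,0,0,0,0,255]],
])

```text
time_s: 3.62
tool_pos: [0.5458, -0.0198, 0.0574]
eef_rot: [3.142, 0.001, 1.565]
force: [-1.1, -1.9, -0.8]
width: -0.0
grasp_force: 0.9
```

Emit:
move_arm([
  [[0,0.001,0,0,0,0,255],[0,0,0,0,0,0,255]],
])

```text
time_s: 3.78
tool_pos: [0.5458, -0.0197, 0.0574]
eef_rot: [-3.142, 0.003, 1.565]
force: [-1.1, -5.6, 0.9]
width: -0.0003
grasp_force: 2.5
```

Contact: about 5 N on the rim at 270°. Now I slide along it.

Emit:
move_arm([
  [[0.0038,0.0001,0,0,0,2.5,255],[0.0039,0.0002,0,0,0,2.5,255],[0.0038,0.0004,0,0,0,2.5,255],[0.0039,0.0006,0,0,0,2.5,255],[0,0,0,0,0,0,255]],
])

```text
time_s: 4.2
tool_pos: [0.5602, -0.0187, 0.0567]
eef_rot: [-3.138, 0.003, 1.74]
force: [-2.0, -6.8, -1.3]
width: -0.0001
grasp_force: 2.8
```

Emit:
move_arm([
  [[0.0038,0.0008,0,0,0,2.5,255],[0.0037,0.0009,0,0,0,2.5,255],[0.0037,0.0011,0,0,0,2.5,255],[0.0037,0.0012,0,0,0,2.5,255],[0,0,0,0,0,0,255]],
])

```text
time_s: 4.62
tool_pos: [0.5757, -0.015, 0.0568]
eef_rot: [-3.139, 0.003, 1.915]
force: [-1.0, -6.7, -1.2]
width: -0.0005
grasp_force: 3.0
```

Emit:
move_arm([
  [[0.0036,0.0014,0,0,0,2.5,255],[0.0035,0.0016,0,0,0,2.5,255],[0.0035,0.0017,0,0,0,2.5,255],[0.0034,0.0019,0,0,0,2.5,255],[0,0,0,0,0,0,255]],
])

```text
time_s: 5.03
tool_pos: [0.5906, -0.0084, 0.0571]
eef_rot: [-3.14, 0.004, 2.089]
force: [1.0, -6.6, -2.0]
width: 0.0
grasp_force: 2.9
```

Emit:
move_arm([
  [[0.0033,0.002,0,0,0,2.5,255],[0.0032,0.0021,0,0,0,2.5,255],[0,0,0,0,0,0,255]],
])

```text
time_s: 5.28
tool_pos: [0.5973, -0.0041, 0.0574]
eef_rot: [-3.14, 0.003, 2.177]
force: [-0.2, -6.1, -0.7]
width: 0.0001
grasp_force: 2.6
```

Emit:
move_arm([
  [[0.0031,0.0023,0,0,0,2.5,255],[0.003,0.0024,0,0,0,2.5,255],[0,0,0,0,0,0,255]],
])

```text
time_s: 5.53
tool_pos: [0.6033, 0.0028, 0.0574]
eef_rot: [3.14, -0.0, 2.265]
force: [-0.0, 0.2, -0.1]
width: -0.0
grasp_force: 0.0
```

Emit:
move_arm([
  [[0.0029,0.0025,0,0,0,2.5,255],[0.0028,0.0027,0,0,0,2.5,255],[0,0,0,0,0,0,255]],
])

```text
time_s: 5.78
tool_pos: [0.6087, 0.0082, 0.0573]
eef_rot: [3.141, -0.0, 2.351]
force: [-0.1, 0.2, 0.1]
width: 0.0001
grasp_force: 0.0
```

The force dropped at about 310°, so the fingertip is in the notch, which agrees with the camera. I'll go to the middle (320°) and advance radially to the catch.

Emit:
move_arm([
  [[0.0027,0.0028,0,0,0,2.5,255],[0.0026,0.0029,0,0,0,2.5,255],[-0.0015,0.0013,0,0,0,0,255],[-0.0015,0.0013,0,0,0,0,255],[-0.0015,0.0013,0,0,0,0,255],[0,0,0,0,0,0,255]],
])

```text
time_s: 6.28
tool_pos: [0.6089, 0.0171, 0.0574]
eef_rot: [-3.142, 0.0, 2.437]
force: [-0.0, -0.5, 0.1]
width: 0.0001
grasp_force: 0.3
```

Emit:
move_arm([
  [[-0.0015,0.0013,0,0,0,0,255],[0,0,0,0,0,0,255]],
])

```text
time_s: 6.45
tool_pos: [0.6082, 0.0178, 0.0575]
eef_rot: [-3.142, 0.002, 2.437]
force: [2.2, -2.8, -1.7]
width: -0.0
grasp_force: 1.5
```

Emit:
move_arm([
  [[-0.0015,0.0013,0,0,0,0,255],[0,0,0,0,0,0,255]],
])

```text
time_s: 6.62
tool_pos: [0.6064, 0.0196, 0.0576]
eef_rot: [3.141, 0.0, 2.438]
force: [0.8, 0.1, 0.8]
width: -0.0001
grasp_force: 0.0
```

Emit:
move_arm([
  [[-0.0015,0.0013,0,0,0,0,255],[0,0,0,0,0,0,255]],
])

```text
time_s: 6.78
tool_pos: [0.6062, 0.0203, 0.0588]
eef_rot: [3.141, 0.004, 2.438]
force: [3.5, -3.2, 0.7]
width: -0.0001
grasp_force: 2.0
```

Emit:
move_arm([
  [[-0.0015,0.0013,0,0,0,0,255],[0,0,0,0,0,0,255],[0,0,0,0,0,0,255]],
])

```text
time_s: 7.03
tool_pos: [0.606, 0.0205, 0.0589]
eef_rot: [3.141, 0.007, 2.437]
force: [4.9, -5.7, 1.3]
width: -0.0
grasp_force: 3.9
```

```bash
cat > lift.py <<'E'
from h import *
import sys
p,d=grab('scene',sys.argv[1]); P=cloud('scene',d); s=bot.state(); print(s['time_s'],s['tool_pos'],s['force'])
q=P-[.547,.069,0]; r=np.hypot(q[...,0],q[...,1]); a=np.degrees(np.arctan2(q[...,1],q[...,0]))
m=(r>.045)&(r<.065)&(a>30)&(a<170); print('cover z',np.median(P[m][:,2]), 'before',np.median(np.load('pics/c_scene.npy')[m][:,2]))
cv2.imwrite('pics/z_'+sys.argv[1]+'.png',cv2.resize(cv2.imread('pics/'+sys.argv[1]+'.png')[120:300,230:430],None,fx=3,fy=3,interpolation=2))
E
python3 lift.py s3
```

```text
7.0833 [0.60595337 0.02050337 0.05881763] [ 5.7050085  -6.45336709  0.68882694]
cover z 0.08268315535272897 before 0.07436145035186092
```

The cover is up about 8–10 mm. I'll back out radially, lift clear, and check.

Emit:
move_arm([
  [[0.003,-0.0026,0,0,0,0,255],[0.005,-0.0043,0,0,0,0,255],[0.008,-0.0067,0,0,0,0,255],[0.01,-0.0085,0,0,0,0,255],[0.005,-0.004,0.01,0,0,0,255],[0,0,0.03,0,0,0,255],[0,0,0.04,0,0,0,255],[0,0,0.04,0,0,0,255],[0,-0.03,0.02,0,0,0,255],[0,-0.03,0,0,0,0,255],[-0.01,-0.04,0,0,0,0,255],[-0.01,-0.04,0,0,0,0,255],[0,0,0,0,0,0,255],[0,0,0,0,0,0,255]],
])

```text
time_s: 8.25
tool_pos: [0.6129, -0.1452, 0.1965]
eef_rot: [3.141, -0.003, 2.434]
force: [-0.0, 0.7, -0.1]
width: 0.0
grasp_force: 0.0
```

```bash
python3 lift.py s4; python3 - <<'E'
from h import *
p,d=grab('top','top4');P=cloud('top',d);q=P-[.547,.069,0];r=np.hypot(q[...,0],q[...,1]);m=(r>.045)&(r<.065)
print(np.median(P[m][:,2]),np.median(np.load('pics/c_top.npy')[m][:,2]))
E
```

```text
8.3 [ 0.61329244 -0.14375771  0.19659978] [ 0.2152357   1.22956851 -0.47617119]
cover z 0.08272262597587499 before 0.07434447244402709
0.08307595618071417 0.07376674772324765
```

View pics/z_s4.png

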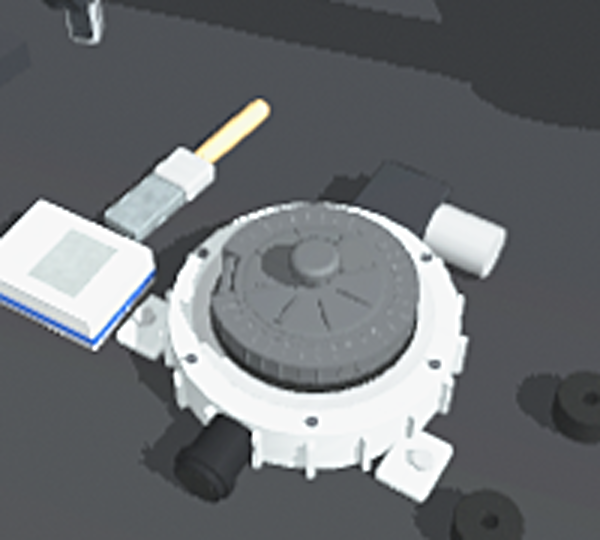

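The picture shows the cover standing up with a gap under its rim. The carton, brush and rollers are unmoved, and the arm is clear.

```bash
python3 -c "
from workcell import bot
print(bot.finish_job())"
```

```text
the job is handed in; nothing more can be done
None
```

The cover is released: I slid a fingertip along the rim, found the notch at about 320° world, pressed in the catch and the cover popped up (about 9 mm by camera depth), then moved the arm clear with the handle and loose parts untouched and handed the job in at about 8.4 s.

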